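# Back the tube feed off one notch

## Robot

A 6-joint arm with a two-finger parallel gripper is mounted at the origin on the work surface. World frame = base frame: x ahead of the robot, y to its left, z up, the work surface at z = 0. Lengths are in mm, angles in degrees, forces in N, time in s.
With the tool pointing down it reaches from about 300 to 850 mm from the base axis. Payload 4.2 kg.
Tool frame: the origin (TCP) lies at the very end of the fingers, on their centre line; the grasp point (between the pads) lies 19 mm behind it; x points along the fingers, y is the direction in which the jaws open and shut, and the axes are right-handed (so a half turn about x gives the same grasp; the last joint's range is limited). The gripper opens to 91 mm and grips with 3 to 60 N. Pads are 32 mm wide; open, the fingers measure 118 mm over their backs; the gripper's body (76 mm by 178 mm) begins 60 mm behind the grasp point.
Start: joints at [63.942, 18.312, 89.639, -0, 72.044, -1.146], TCP at [242.211, 521.514, 213.976] pointing down, gripper open.
Joint ranges: [-177.97, 177.97], [-48.28, 115.42], [12.27, 149.76], [-77.06, 257.06], [2.81, 150.46], [-146.56, 146.56]. Speed limits (degrees/s): [147.25, 147.25, 180, 180, 180, 180].

## Interface

Orientations are given as [roll, pitch, yaw] about the fixed x, y, z axes, in that order (R = Rz(yaw) Ry(pitch) Rx(roll)).
In Python, from workcell import sensors, grab_frame, job_done, finder gives the robot as it stands.
- The arm moves only by the tool play_rows, never from a script. Its argument "motion" is a list of rows, each a list of 5 numbers: the shift along the world's x, y, z in m, then the turn about the world's z in rad, then the opening, from 0 (shut) to 1 (fully open). In form: [[tx, ty, tz, roll, fingers], ...]. A call has exactly 8 rows; each row is the pose to reach, as a shift and turn from the pose commanded when the call began; what a row does not reach only later rows make up. A row lasts 1/12 s, in which the tool goes at most 41.7 mm and 7.16 degrees, less where a joint would pass 70% of its speed; a pose out of reach is approached as far as the arm can. A call with a gripper value outside its range is refused whole. The fingers move at their own pace and stop on an object; "squeeze" is the grip in N (left out, the last holds). Time passes only in rows, so rows that repeat a pose let the fingers close, or fill a call up. It gives the time, the measured TCP pose, the force and the opening at its end, in the units of the state.
- sensors.state(): the state, without advancing time (a new reading comes with each control period).
- grab_frame(name): name is "side" or "top"; returns a dict with "img" (480x640x3 uint8, blue, green, red), "fx", "fy", "cx", "cy" (pixels), "rvec" (rotation vector, rad) and "tvec" (3), from world to camera coordinates, as OpenCV has them. Camera axes: x right, y down, z forward; pixel columns grow to the right and rows downward; lengths in mm; the calibration is good to about 2 mm. A picture is of the moment at which its call begins. There is no depth.
- job_done(): hands the job in, once; it reports no verdict.
Trained networks look in a picture, given as the dict that the camera call returned (one of the last four; its "shot" number tells which), for a name from the list of things; names that differ only in an ending like _2 or _b are one class to them, and where a whole thing is asked for, a point or a joint stands for the part that bears it (a point fixed in the world has none). Each returns a list of dicts, best first, with "conf" (0 to 1); they miss things now and then, are a little off and sometimes report something else, mostly with a low value. They report only what shows in the picture. A call takes as long as a camera call.
- finder.spot_in(picture, label): "point" ([column, row] in pixels, amid what is visible of it).
- finder.spot_point(picture, label): "point" ([column, row] in pixels: a listed point, or the origin of a listed thing).
The state is a dict: "time_s": time; "qpos": joint angles; "qvel": joint speeds; "effort": joint torques, N m; "ee_pos": TCP position; "ee_rot": TCP orientation; "force": force on the tool from outside, world axes, zero at the start; "torque": the same for the moment, N m; "gripper_width": finger opening in mm.
Only numpy, scipy, OpenCV 4.12 (cv2) and the standard library are available. Lean on these libraries where they do the work, as an engineer would, in place of code of your own. Each camera call takes 0.05 s, during which the arm holds its last target.

## Task

The tube has been fed one notch too far. With a fingertip, swing the yellow pawl up clear of the ratchet wheel by its red-tipped thumb lug, push the top, orange-balled spoke so that the wheel turns back exactly one notch (its top moves towards the pawl), then push the pawl back down so that it sits fully in the new notch. Push gently, without squeezing or forcing pawl or wheel, leave the loose offcut, tape measure and tin where they are, and finish clear of everything.

Things in the scene. Friction and masses are not known exactly. Their poses are not given: they have to be found in the camera images.
- winch: The fixed tube feed: base plate 170 x 340 x 12 mm, blue side plates (the taller, 174 mm, at its x = -36 to -24), tube and drive roller at x = -145 to -45 (tube below 85 mm; it moves with the wheel). Origin on the table under the shaft, in the mid plane of the ratchet wheel; x along the shaft (away from the robot at yaw 0), y across, from the wheel towards the pawl's pivot, z up.
- shaft (a point): Fixed point on the shaft axis (110 mm above the table) in the mid plane of the steel ratchet wheel: 16 mm thick, root radius 50, ten saw teeth to radius 64 mm. The five-spoked handle turns with it, its spokes 55 mm further along the feed's +x.
- wheel (a joint): Turn of the wheel (rad): -0.10 to 0 at the start, grows as it turns BACK, its top moving along the feed's +y, to the pawl. A notch is 36 degrees = 0.628. The lowered pawl blocks turning back. One notch on, the pawl goes fully in at 0.46 to 0.62 (aim for 0.5 to 0.58). The wheel is stiff (0.25 N m, about 3 N at a spoke), stays where it is left, and may be pushed either way to correct.
- spoke_ball (a point): Centre of the orange ball (24 mm diameter; the other four are black) on the end of the top spoke; turns with the wheel. Five spokes 72 degrees apart, bars of 12 mm diameter, ball centres 88 mm from the shaft axis. At wheel 0 this spoke leans 18 degrees to the feed's -y (ball 194 mm above the table); one notch back it leans about as far to +y.
- pawl (a joint): Swing of the yellow pawl (rad): 0 = fully down in a notch (end stop; starts 0 to 0.03), grows as the nose rises and the lug swings along the feed's +y; end stop 0.8. The nose clears all teeth above 0.3. A stiff friction hinge (0.09 N m, about 3 N at the lug): it stays where it is left, up or down.
- pawl_pivot (a point): Fixed point on the pawl's hinge axis, which is parallel to the shaft: at the feed's x = 0, y = 100 mm, z = 165 mm. The yellow arm (14 mm wide along x) reaches 75 mm from here along -y to the nose on the wheel; when down its top is about level, 175 mm above the table.
- lug_tip (a point): End of the pawl's thumb lug: a red-capped bar, 16 to 20 mm along the feed's x and 8 to 10 mm thick, reaching 50 mm from the pivot. With the pawl down it stands up, leaning 15 degrees towards the wheel (tip 213 mm above the table). Pushing it along the feed's +y lifts the pawl, along -y puts it down.
- offcut: Loose aluminium tube offcut 40 x 90 x 25 mm, lying beyond the spokes; origin under its centre. Leave it.
- tape_measure: Loose yellow tape measure 40 x 70 x 62 mm; origin under its centre. Leave it.
- tin: Loose red-labelled tin, 60 mm diameter, 75 mm high; origin under its centre. Leave it.

How it is judged:
By the outcome, as a careful person would: the job done as asked, in the order asked, and still so for the second after the job is handed in, with the robot touching nothing.
It also fails if it takes over 72 s, if anything falls off the work surface, if the arm or the gripper's body presses on something with over 40 N, if the wrist force passes 120 N, or if a joint passes its speed limit or range.

## Working session

There is one attempt and no reset: what is moved stays moved. The work goes in short steps, Python scripts to look and compute and a tool call to move; the robot and the scene stay as the last step left them, time stands still between calls to the robot, and variables do not carry over. Pictures are saved under pics/ and viewed, and the job is handed in when it is done.

Besides the shell and the picture viewer there is one more tool, called after "Call:" by a JSON object that holds its "fn" and its "kwargs", one argument or row to a line. play_rows: Moves the arm, as the interface text tells. Its arguments: {"type":"object","properties":{"motion":{"type":"array","items":{"type":"array","items":{"type":"number"}}},"squeeze":{"type":"number"}},"required":["motion"]}

```bash
mkdir -p pics; cat > h.py <<'E'
import numpy as np, cv2
from workcell import sensors, grab_frame, job_done, finder
def proj(p,P):
    K=np.array([[p["fx"],0,p["cx"]],[0,p["fy"],p["cy"]],[0,0,1.]])
    return cv2.projectPoints(np.asarray(P,float).reshape(-1,1,3),np.array(p["rvec"],float),np.array(p["tvec"],float),K,None)[0].reshape(-1,2)
def ray(p,uv):
    R=cv2.Rodrigues(np.array(p["rvec"],float))[0]; t=np.array(p["tvec"],float).ravel()
    d=R.T@np.array([(uv[0]-p["cx"])/p["fx"],(uv[1]-p["cy"])/p["fy"],1]); return -R.T@t,d/np.linalg.norm(d)
def tri(L):
    A=np.zeros((3,3));b=np.zeros(3)
    for c,d in L:
        M=np.eye(3)-np.outer(d,d);A+=M;b+=M@c
    X=np.linalg.solve(A,b); return X,[np.linalg.norm(np.cross(X-c,d)) for c,d in L]
def atz(p,uv,z):
    c,d=ray(p,uv); return c+d*(z-c[2])/d[2]
E
python3 - <<'E'
from h import *
s=grab_frame("side");t=grab_frame("top")
for n,p in(("s",s),("t",t)):
    cv2.imwrite(f"pics/{n}0.png",p["img"]); print(n,ray(p,(320,240)),p["fx"])
for l in["winch","shaft","spoke_ball","pawl_pivot","lug_tip","offcut","tape_measure","tin"]:
    r=[finder.spot_point(p,l)[:1] for p in(s,t)]
    print(l,r)
    if all(r): print(tri([ray(p,q[0]["point"]) for p,q in zip((s,t),r)]))
print(sensors.state())
E
```

```text
s (array([ 474.24848149, -581.62097258,  930.08804239]), array([ 0.18019231,  0.59716668, -0.78161544])) 620.8747666390288
t (array([4.84893955e+02, 8.08161112e-01, 1.03558491e+03]), array([ 0.18738324,  0.00388343, -0.98227921])) 539.713308562528
winch [[{'point': [284.4, 312.0], 'conf': 0.77}], [{'point': [326.3, 295.4], 'conf': 0.68}]]
(array([576.90900525, -10.00537361,   6.79299825]), [np.float64(2.629593972387314), np.float64(2.629593972387489)])
shaft [[{'point': [278.4, 278.2], 'conf': 0.89}], [{'point': [326.7, 288.5], 'conf': 0.56}]]
(array([576.46222439,  -9.20017362, 109.90571026]), [np.float64(0.6669079546963498), np.float64(0.6669079546965405)])
spoke_ball [[{'point': [319.2, 245.1], 'conf': 0.73}], [{'point': [337.9, 243.7], 'conf': 0.79}]]
(array([641.02641865, -24.52917921, 189.0841136 ]), [np.float64(0.09195715807314128), np.float64(0.09195715807320115)])
pawl_pivot [[{'point': [244.6, 218.2], 'conf': 0.56}], [{'point': [269.3, 300.5], 'conf': 0.88}]]
(array([548.98600076,  82.96185827, 166.159498  ]), [np.float64(0.908400302671596), np.float64(0.9084003026717139)])
[... 789 characters left out ...]
oat64(3.886074211925174), np.float64(3.8860742119251497)])
{'time_s': 0.9, 'qpos': array([ 6.39401067e+01,  1.83107595e+01,  8.96395328e+01, -9.55006093e-04,
        7.20441635e+01, -1.14586502e+00]), 'qvel': array([-0.04134466,  0.03226804, -0.01904904, -0.05379322,  0.02812727,
        0.06629451]), 'effort': array([ 1.20028853e-03, -4.12333882e+01, -2.32233059e+01,  7.29681063e-02,
        3.75031144e-02, -2.35341594e-05]), 'ee_pos': array([242.23108794, 521.49776515, 213.98375192]), 'ee_rot': array([79.5477838 , 89.9943819 , 54.63404986]), 'force': array([-0.0362495 ,  0.29692616,  1.08009276]), 'torque': array([-0.036136  , -0.04745029,  0.01112396]), 'gripper_width': 91.13952894090765}
```

View pics/s0.png

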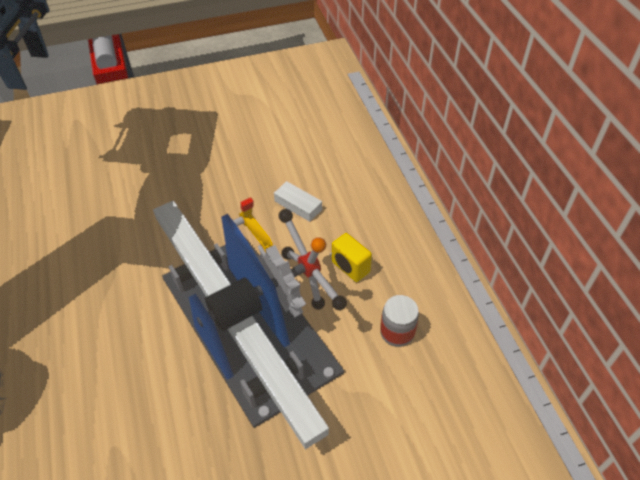

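View pics/t0.png

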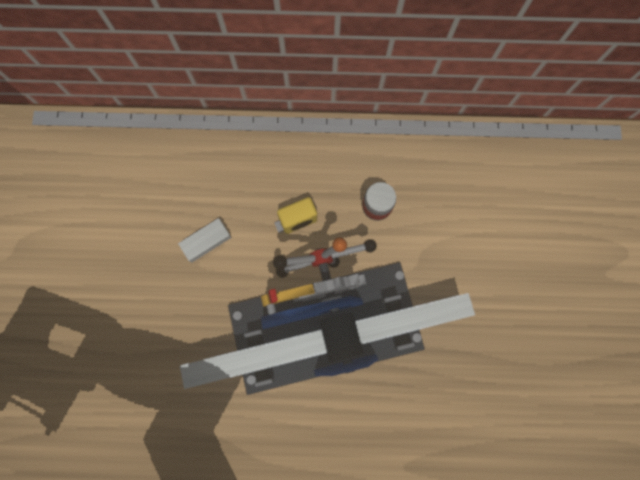

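The side view shows the red lug at about (248,203), the orange ball at (319,244), the tape measure at (351,258) and the tin at (399,320). The top view shows the lug at (273,296) and the ball at (340,244). The feed is yawed about 16°. Next I fit the feed pose.

```bash
cat >> h.py <<'E'
def pts(x,w,pw):
    X,Y,yaw=x; c,s=np.cos(yaw),np.sin(yaw)
    a=w-np.radians(18); l=pw-np.radians(15)
    L=np.array([[0,0,110],[55,88*np.sin(a),110+88*np.cos(a)],[0,100,165],[0,100+50*np.sin(l),165+50*np.cos(l)]])
    return L@np.array([[c,s,0],[-s,c,0],[0,0,1]])+[X,Y,0]
def f2w(pose,L): 
    X,Y,yaw=pose; c,s=np.cos(yaw),np.sin(yaw)
    return np.atleast_2d(L)@np.array([[c,s,0],[-s,c,0],[0,0,1]])+[X,Y,0]
E
python3 - <<'E'
from h import *
from scipy.optimize import least_squares
obs=[]
for k in range(2):
  for n in("side","top"):
    p=grab_frame(n)
    for i,l in enumerate(["shaft","spoke_ball","pawl_pivot","lug_tip"]):
        r=finder.spot_point(p,l)
        if r: obs.append((p,i,np.array(r[0]["point"]),r[0]["conf"]))
f=lambda v:np.concatenate([(proj(p,pts(v[:3],v[3],v[4])[i])[0]-q) for p,i,q,c in obs]+[[(v[3]+.05)*20,(v[4]-.015)*60]])
r=least_squares(f,[576,-9,.28,-.05,.01],loss="soft_l1",x_scale=[10,10,.1,.1,.1])
print(r.x,np.degrees(r.x[2]),np.round(f(r.x),1))
from scipy.spatial.transform import Rotation as Ro
s=sensors.state();e=s["ee_rot"]
print(Ro.from_euler("xyz",e,degrees=True).as_matrix().round(3))
E
python3 - <<'E'
from h import *
t=grab_frame("top");cv2.imwrite("pics/tz.png",cv2.resize(t["img"][180:400,170:490],None,fx=2.5,fy=2.5,interpolation=cv2.INTER_CUBIC))
t=grab_frame("side");cv2.imwrite("pics/sz.png",cv2.resize(t["img"][170:370,200:450],None,fx=3,fy=3,interpolation=cv2.INTER_CUBIC))
E
```

```text
[ 5.78794772e+02 -1.24665773e+01  2.69015744e-01 -1.78675097e-02
  8.91051803e-03] 15.413466782390458 [ 2.5 -0.3 -3.2 -0.8 -0.1  2.2  2.2 -0.5  1.8 -1.6  0.6 -0.7 -1.  -1.9
  2.4  0.8 -0.5 -0.3 -0.3 -2.4 -1.6  2.8 -2.4  1.7  1.7  0.1 -0.6  0.1
 -2.4  1.3  0.6 -0.4]
[[ 0.     0.421  0.907]
 [ 0.     0.907 -0.421]
 [-1.     0.    -0.   ]]
```

View pics/tz.png

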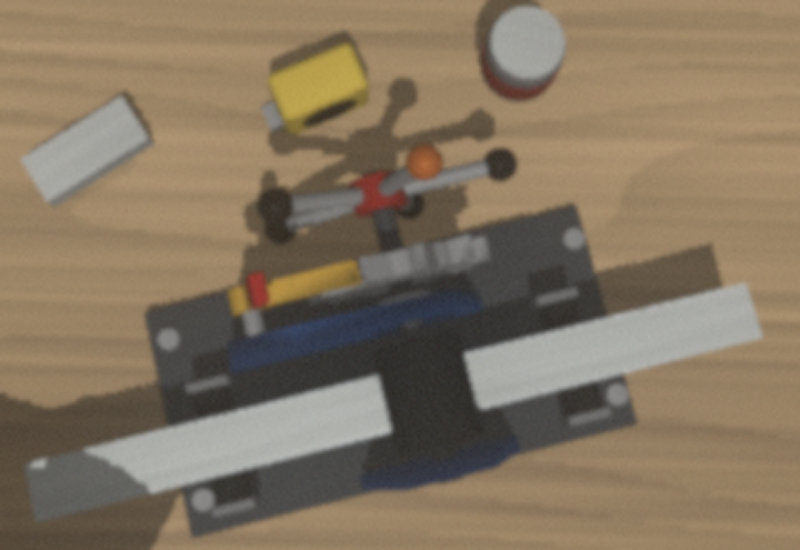

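View pics/sz.png

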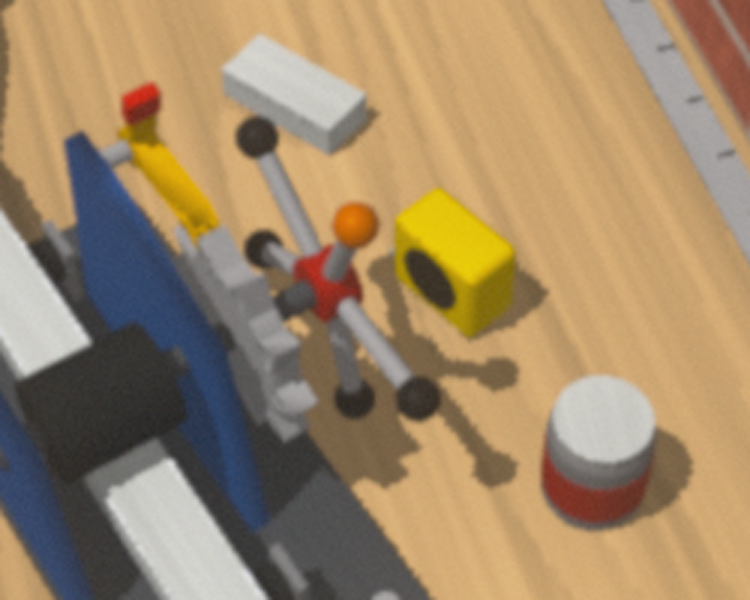

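```bash
cat >> h.py <<'E'
def blob(p,kind):
    h=cv2.cvtColor(p["img"],cv2.COLOR_BGR2HSV); m=np.zeros(h.shape[:2],np.uint8)
    if kind=="ball": m=cv2.inRange(h,(7,170,120),(15,255,255))
    else: m=cv2.inRange(h,(0,150,90),(5,255,255))|cv2.inRange(h,(174,150,90),(180,255,255))
    n,_,st,c=cv2.connectedComponentsWithStats(m)
    return [(int(st[i,4]),c[i].round(1),st[i,:4]) for i in range(1,n) if st[i,4]>25]
E
python3 - <<'E'
from h import *
from scipy.optimize import least_squares
s=grab_frame("side");t=grab_frame("top")
for p in(s,t):
    for k in("ball","lug"):print(k,[b for b in blob(p,k)])
ob=[(s,-18,(318.3,245)),(s,54,(285.7,215.3)),(s,126,(287.7,253)),(s,-162,(318.3,303.7)),(s,-90,(339.3,302.3)),
(t,-18,(339.6,244.4)),(t,-90,(370,245.6)),(t,54,(279.6,261.2)),(t,126,(282,271.6))]
def B(v,a):
    a=np.radians(a)+v[3]; return f2w(v[:3],[55,88*np.sin(a),110+88*np.cos(a)])
f=lambda v:np.concatenate([proj(p,B(v,a))[0]-q for p,a,q in ob])
r=least_squares(f,[576,-9,.28,-.05],loss="soft_l1",x_scale=[10,10,.1,.1])
print(r.x,np.degrees(r.x[2]),f(r.x).round(1).reshape(-1,2).tolist())
for p in(s,t): print(proj(p,pts(r.x[:3],r.x[3],0.01)).round(1).tolist(), proj(p,f2w(r.x[:3],[0,89,207])))
E
```

```text
ball [(155, array([317.9, 244.5]), array([311, 238,  15,  14], dtype=int32))]
lug [(741, array([109.3,  64.9]), array([89, 35, 38, 48], dtype=int32)), (97, array([246.3, 203.7]), array([241, 198,  12,  13], dtype=int32)), (191, array([308. , 264.5]), array([299, 253,  21,  24], dtype=int32)), (212, array([393. , 335.1]), array([381, 323,  32,  20], dtype=int32))]
ball []
lug [(104, array([319.3, 257.3]), array([313, 249,  18,  16], dtype=int32)), (72, array([272.6, 295.3]), array([269, 290,   8,  12], dtype=int32))]
[ 5.78245840e+02 -1.24965144e+01  2.66457568e-01 -3.04354945e-02] 15.266894058309223 [[0.2, -0.1], [-0.0, 0.5], [0.3, 0.1], [-0.1, -0.9], [-0.0, 0.6], [-0.3, 0.1], [-0.1, -0.1], [0.0, 0.8], [0.1, -0.8]]
[[280.4, 279.4], [318.5, 244.9], [246.8, 217.6], [247.5, 202.4]] [[247.43270954 204.54705013]]
[[328.6, 287.9], [339.3, 244.5], [268.8, 299.3], [273.8, 294.8]] [[273.26669879 295.37204064]]
```

Pose fit agrees to sub-pixel: feed at (578.2, −12.5), yaw 15.27°, wheel ≈ −0.03, pawl ≈ 0.

```bash
cat >> h.py <<'E'
POSE=(578.25,-12.5,.26646)
def w2f(P): 
    X,Y,yaw=POSE; c,s=np.cos(yaw),np.sin(yaw); d=np.array(P)-[X,Y,0]
    return np.array([c*d[0]+s*d[1],-s*d[0]+c*d[1],d[2]])
E
python3 - <<'E'
from h import *
for L in([0,56,300],[0,56,200],[0,88,200],[55,-70,182],[55,-8,182],[0,140,195],[0,112.6,195]): print(L,f2w(POSE,L).round(1), (f2w(POSE,L)-[242.2,521.5,214]).round(1))
print("yhat",-np.sin(.26646),np.cos(.26646))
E
```

```text
[0, 56, 300] [[563.5  41.5 300. ]] [[ 321.3 -480.    86. ]]
[0, 56, 200] [[563.5  41.5 200. ]] [[ 321.3 -480.   -14. ]]
[0, 88, 200] [[555.1  72.4 200. ]] [[ 312.9 -449.1  -14. ]]
[55, -70, 182] [[649.7 -65.5 182. ]] [[ 407.5 -587.   -32. ]]
[55, -8, 182] [[633.4  -5.7 182. ]] [[ 391.2 -527.2  -32. ]]
[0, 140, 195] [[541.4 122.6 195. ]] [[ 299.2 -398.9  -19. ]]
[0, 112.6, 195] [[548.6  96.1 195. ]] [[ 306.4 -425.4  -19. ]]
yhat -0.2633180235573796 0.9647090848902768
```

Call:
{"fn": "play_rows", "kwargs": {
  "motion": [
    [0.0, 0.0, 0.04, -0.1, 0.5],
    [0.01, -0.02, 0.08, -0.2, 0],
    [0.03, -0.05, 0.086, -0.3, 0],
    [0.05, -0.08, 0.086, -0.4, 0],
    [0.075, -0.115, 0.086, -0.5, 0],
    [0.1, -0.15, 0.086, -0.62, 0],
    [0.125, -0.185, 0.086, -0.74, 0],
    [0.15, -0.22, 0.086, -0.869, 0]
  ],
  "squeeze": 20
}}

```text
time_s: 2.77
ee_pos: [389.8, 304.2, 300.3]
ee_rot: [108.1, 90.0, 33.3]
force: [0.7, 0.6, -1.3]
gripper_width: 40.6
```

Call:
{"fn": "play_rows", "kwargs": {
  "motion": [
    [0.02, -0.03, 0, 0, 0],
    [0.045, -0.065, 0, 0, 0],
    [0.07, -0.1, 0, 0, 0],
    [0.09, -0.14, 0, 0, 0],
    [0.115, -0.175, 0, 0, 0],
    [0.14, -0.21, 0, 0, 0],
    [0.16, -0.24, 0, 0, 0],
    [0.1713, -0.26, 0, 0, 0]
  ]
}}

```text
time_s: 3.43
ee_pos: [562.3, 42.4, 299.7]
ee_rot: [24.5, 89.9, -50.2]
force: [0.2, -0.2, -0.2]
gripper_width: 0.3
```

```bash
python3 - <<'E'
from h import *
s=sensors.state();print(s["ee_pos"],s["ee_rot"],s["gripper_width"],s["force"],w2f(s["ee_pos"]))
for n in("side","top"):
    p=grab_frame(n);u,v=proj(p,s["ee_pos"])[0].astype(int);print(u,v)
    y0,x0=max(0,v-110),max(0,u-130); cv2.imwrite(f"pics/{n}1.png",cv2.resize(p["img"][y0:y0+200,x0:x0+260],None,fx=3,fy=3,interpolation=cv2.INTER_CUBIC))
E
```

```text
[562.31647739  42.44961139 299.70031554] [ 24.45213819  89.90807315 -50.1581624 ] 0.28103659660684227 [ 0.19607276 -0.24495277 -0.16143378] [ -0.90199095  57.205973   299.70031554]
250 174
290 284
```

View pics/side1.png

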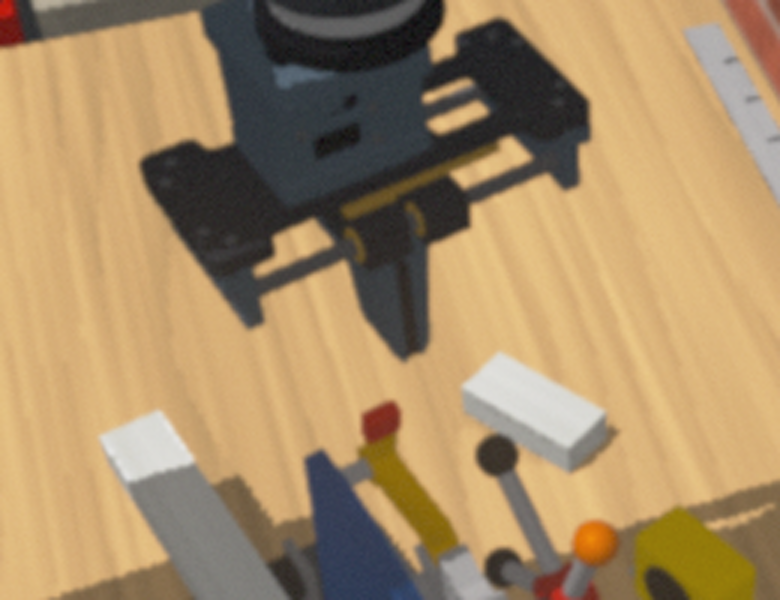

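View pics/top1.png

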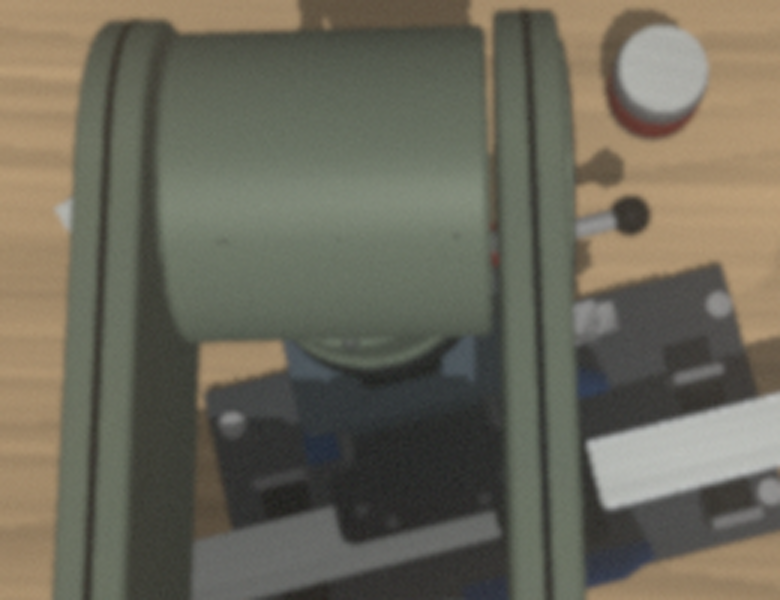

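The closed fingers point down above the pawl, with the finger tip at about (405,355) in the side crop and nothing under it but the pawl arm. I descend to z=200 on the wheel side of the lug.

Call:
{"fn": "play_rows", "kwargs": {
  "motion": [
    [0, 0, -0.01, 0, 0],
    [0, 0, -0.025, 0, 0],
    [0, 0, -0.04, 0, 0],
    [0, 0, -0.06, 0, 0],
    [0, 0, -0.08, 0, 0],
    [0, 0, -0.095, 0, 0],
    [0, 0, -0.1, 0, 0],
    [0, 0, -0.1, 0, 0]
  ]
}}

```text
time_s: 4.2
ee_pos: [558.7, 47.1, 198.4]
ee_rot: [-108.2, 89.8, 177.4]
force: [-0.2, 0.4, -0.6]
gripper_width: 0.2
```

```bash
cat > look.py <<'E'
from h import *
import sys
s=sensors.state();print(s["time_s"],"feed",w2f(s["ee_pos"]).round(1),"F",s["force"].round(1),"Ffeed_y",round(float(-.263*s["force"][0]+.965*s["force"][1]),1),s["gripper_width"])
p=grab_frame("side"); print(blob(p,"ball"),[b for b in blob(p,"lug") if 180<b[1][1]<240])
cv2.imwrite(f"pics/{sys.argv[1]}.png",cv2.resize(p["img"][150:330,190:390],None,fx=3.3,fy=3.3,interpolation=cv2.INTER_CUBIC))
E
python3 look.py a1
```

```text
4.2 feed [ -3.1  62.7 198.4] F [-0.2  0.4 -0.6] Ffeed_y 0.4 0.20016025629131262
[(150, array([318.3, 244.7]), array([311, 238,  15,  14], dtype=int32))] []
```

View pics/a1.png

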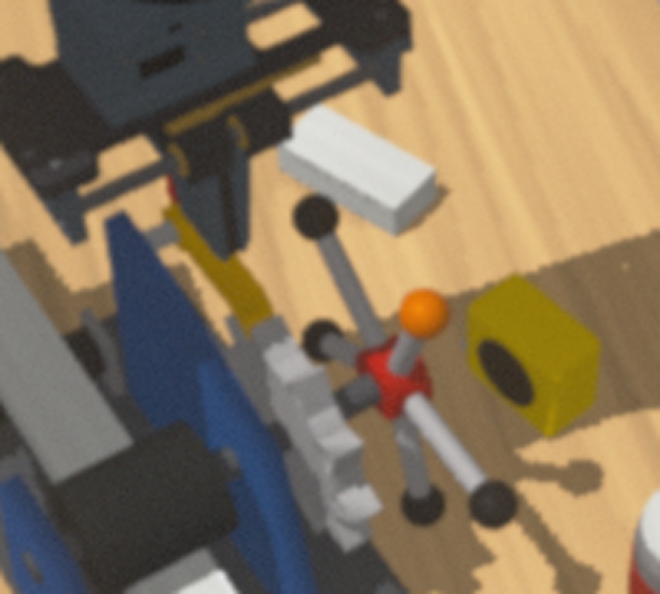

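The finger stands just on the wheel side of the red lug, at about (172,190), with no contact. The measured pose is about 6 mm off the commanded one, so I check whether it settles.

Call:
{"fn": "play_rows", "kwargs": {
  "motion": [
    [0, 0, 0, 0, 0],
    [0, 0, 0, 0, 0],
    [0, 0, 0, 0, 0],
    [0, 0, 0, 0, 0],
    [0, 0, 0, 0, 0],
    [0, 0, 0, 0, 0],
    [0, 0, 0, 0, 0],
    [0, 0, 0, 0, 0]
  ]
}}

```text
time_s: 4.92
ee_pos: [560.4, 45.9, 200.0]
ee_rot: [97.3, 90.0, 22.8]
force: [-0.2, -0.6, 0.5]
gripper_width: 0.3
```

```bash
python3 - <<'E'
from h import *
from scipy.spatial.transform import Rotation as Ro
s=sensors.state();print(w2f(s["ee_pos"]),s["force"],s["qvel"].round(2));print(Ro.from_euler("xyz",s["ee_rot"],degrees=True).as_matrix().round(3))
E
```

```text
[ -1.84094925  60.99653625 199.99824551] [-0.15823048 -0.59630407  0.51912776] [ 0.05  0.08  0.11 -0.09 -0.01 -0.08]
[[ 0.     0.964  0.268]
 [ 0.     0.268 -0.964]
 [-1.     0.    -0.   ]]
```

Call:
{"fn": "play_rows", "kwargs": {
  "motion": [
    [0, 0.0015, 0, 0, 0],
    [0, 0.003, 0, 0, 0],
    [-0.0005, 0.0045, 0, 0, 0],
    [-0.0005, 0.006, 0, 0, 0],
    [-0.001, 0.0075, 0, 0, 0],
    [-0.001, 0.009, 0, 0, 0],
    [-0.0015, 0.0105, 0, 0, 0],
    [-0.0015, 0.012, 0, 0, 0]
  ]
}}

```text
time_s: 5.58
ee_pos: [558.9, 57.3, 200.3]
ee_rot: [3.3, 89.9, -71.2]
force: [-0.4, -3.8, 1.8]
gripper_width: 0.3
```

```bash
python3 look.py a2
```

```text
5.5833 feed [ -0.3  72.4 200.3] F [-0.4 -3.8  1.8] Ffeed_y -3.6 0.3329046072962422
[(156, array([318.1, 244.6]), array([311, 238,  15,  14], dtype=int32))] []
```

View pics/a2.png

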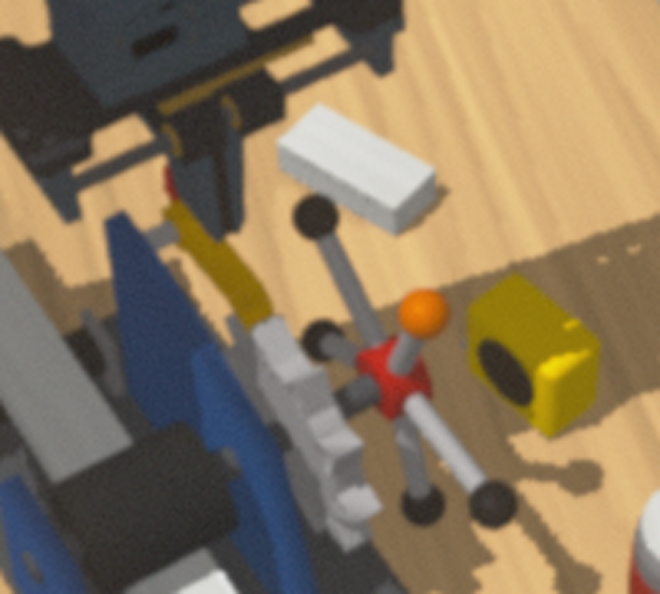

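The finger now presses the lug with 3.6 N and the wheel has not moved. I keep lifting.

Call:
{"fn": "play_rows", "kwargs": {
  "motion": [
    [-0.0005, 0.002, 0, 0, 0],
    [-0.001, 0.004, 0, 0, 0],
    [-0.0015, 0.006, 0, 0, 0],
    [-0.002, 0.008, 0, 0, 0],
    [-0.0025, 0.01, 0, 0, 0],
    [-0.003, 0.012, 0, 0, 0],
    [-0.0035, 0.0135, 0, 0, 0],
    [-0.004, 0.015, 0, 0, 0]
  ]
}}

```text
time_s: 6.3
ee_pos: [555.1, 73.2, 200.0]
ee_rot: [86.0, 90.0, 11.5]
force: [0.6, -2.9, 1.5]
gripper_width: 0.6
```

```bash
python3 look.py a3
```

```text
6.3 feed [  0.2  88.7 200. ] F [ 0.6 -2.9  1.5] Ffeed_y -3.0 0.5950893647686569
[(160, array([318.1, 244.3]), array([311, 237,  15,  15], dtype=int32))] []
```

View pics/a3.png

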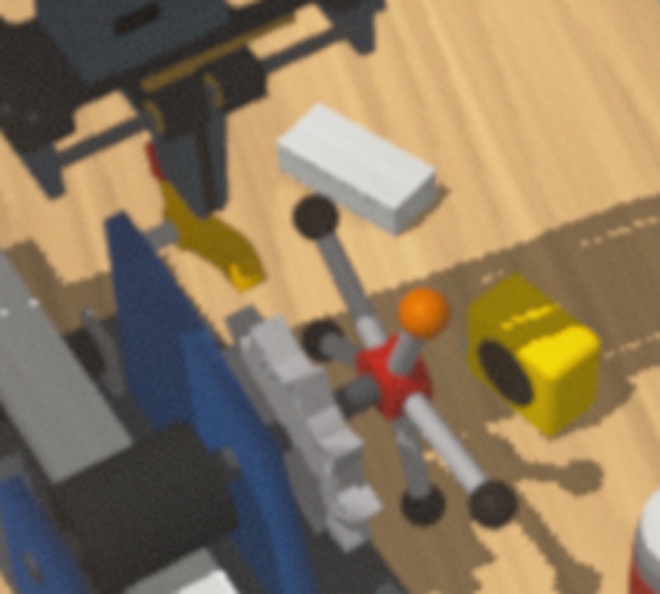

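The pawl nose is well clear of the wheel, at about (240,285). I back off and rise.

Call:
{"fn": "play_rows", "kwargs": {
  "motion": [
    [0.001, -0.004, 0, 0, 0],
    [0.003, -0.01, 0, 0, 0],
    [0.004, -0.015, 0, 0, 0],
    [0.0053, -0.0193, 0.0, 0, 0],
    [0.0053, -0.0193, 0.02, 0, 0],
    [0.0053, -0.0193, 0.05, 0, 0],
    [0.0053, -0.0193, 0.07, 0, 0],
    [0.0053, -0.0193, 0.07, 0, 0]
  ]
}}

```text
time_s: 7.02
ee_pos: [562.4, 53.4, 274.5]
ee_rot: [81.4, 89.5, 6.9]
force: [1.2, 0.0, 0.6]
gripper_width: 0.5
```

```bash
python3 look.py a4; python3 - <<'E'
from h import *
s=sensors.state(); print((f2w(POSE,[55,-72,270])-s["ee_pos"]).round(1))
p=grab_frame("side")
def cap(pw):
    l=pw-np.radians(15); return f2w(POSE,[0,100+45*np.sin(l),165+45*np.cos(l)])
def nose(pw): return f2w(POSE,[0,100-75*np.cos(pw),165+75*np.sin(pw)])
for a in(0,.3,.4,.5,.6): print(a,proj(p,cap(a))[0].round(1),proj(p,nose(a))[0].round(1))
E
```

```text
7.0167 feed [  2.1  67.7 274.5] F [1.2 0.  0.6] Ffeed_y -0.3 0.45046020541372683
[(152, array([318.2, 244.7]), array([311, 238,  15,  14], dtype=int32))] [(104, array([241.2, 197. ]), array([236, 191,  11,  13], dtype=int32))]
[[  88.9 -120.8   -2.1]]
0 [247.5 204.2] [270.1 248.2]
0.3 [243.3 198.2] [267.9 237.9]
0.4 [242.  196.6] [266.7 233.9]
0.5 [240.7 195.2] [265.3 229.7]
0.6 [239.5 194.1] [263.6 225.3]
```

View pics/a4.png

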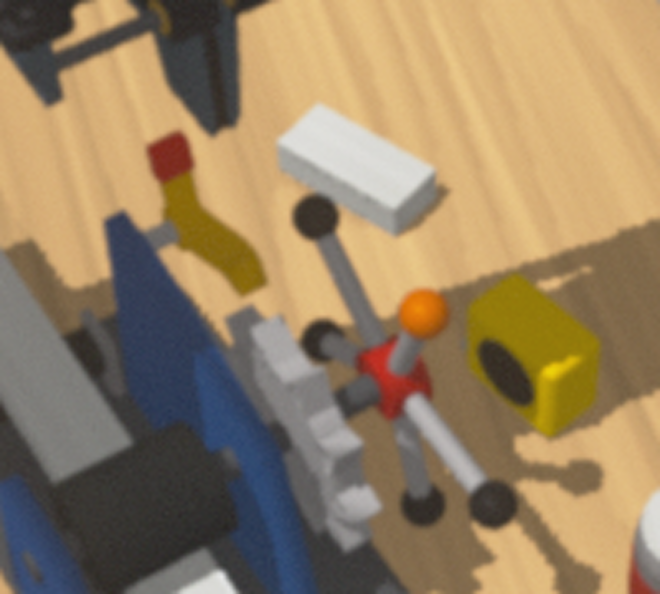

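The cap blob puts the pawl at about 0.38. That is above 0.3 but I want more margin, so I go back for about 4 mm more.

Call:
{"fn": "play_rows", "kwargs": {
  "motion": [
    [0, 0, -0.02, 0, 0],
    [0, 0, -0.045, 0, 0],
    [0, 0, -0.065, 0, 0],
    [0, 0, -0.07, 0, 0],
    [-0.0015, 0.005, -0.07, 0, 0],
    [-0.003, 0.01, -0.07, 0, 0],
    [-0.004, 0.014, -0.07, 0, 0],
    [-0.0045, 0.017, -0.07, 0, 0]
  ]
}}

```text
time_s: 7.78
ee_pos: [556.1, 70.7, 201.1]
ee_rot: [46.1, 89.9, -28.3]
force: [0.9, -4.1, -1.2]
gripper_width: 0.2
```

Call:
{"fn": "play_rows", "kwargs": {
  "motion": [
    [0, 0.001, 0, 0, 0],
    [-0.0005, 0.002, 0, 0, 0],
    [-0.0005, 0.003, 0, 0, 0],
    [-0.001, 0.004, 0, 0, 0],
    [-0.0015, 0.005, 0, 0, 0],
    [-0.0015, 0.006, 0, 0, 0],
    [-0.002, 0.0065, 0, 0, 0],
    [-0.002, 0.0065, 0, 0, 0]
  ]
}}

```text
time_s: 8.45
ee_pos: [554.1, 77.3, 200.0]
ee_rot: [91.0, 89.9, 16.6]
force: [1.4, -1.7, 0.3]
gripper_width: 0.0
```

```bash
python3 look.py a5
```

```text
8.45 feed [  0.3  93.  200. ] F [ 1.4 -1.7  0.3] Ffeed_y -2.0 0.04290805626014609
[(162, array([318. , 244.3]), array([311, 237,  15,  15], dtype=int32))] []
```

View pics/a5.png

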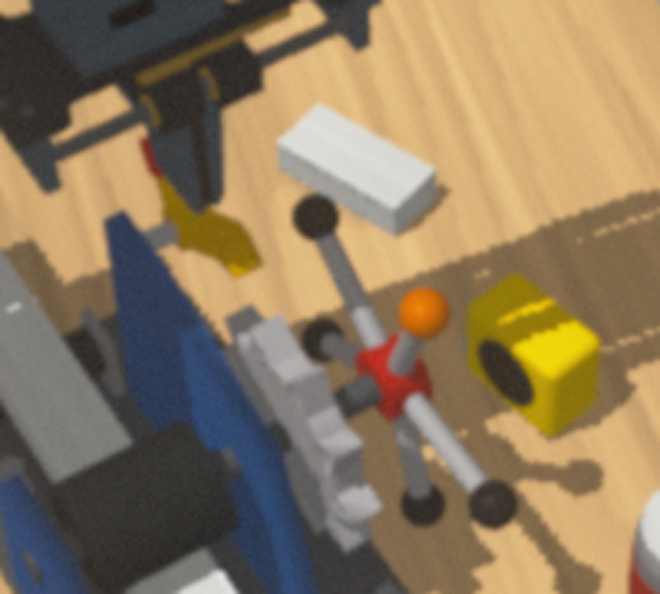

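The nose is higher still and the wheel is unchanged. I retreat, rise and go to the spoke side.

Call:
{"fn": "play_rows", "kwargs": {
  "motion": [
    [0.001, -0.004, 0, 0, 0],
    [0.003, -0.01, 0, 0, 0],
    [0.0045, -0.016, 0, 0, 0],
    [0.006, -0.0215, 0.0, 0, 0],
    [0.006, -0.0215, 0.02, 0, 0],
    [0.006, -0.0215, 0.05, 0, 0],
    [0.006, -0.0215, 0.07, 0, 0],
    [0.006, -0.0215, 0.07, 0, 0]
  ]
}}

```text
time_s: 9.17
ee_pos: [562.0, 55.1, 274.6]
ee_rot: [78.7, 89.5, 4.2]
force: [0.8, -0.1, -0.0]
gripper_width: 0.5
```

Call:
{"fn": "play_rows", "kwargs": {
  "motion": [
    [0.01, -0.015, 0, 0, 0],
    [0.025, -0.035, 0, 0, 0],
    [0.04, -0.055, 0, 0, 0],
    [0.055, -0.075, 0, 0, 0],
    [0.07, -0.095, 0, 0, 0],
    [0.082, -0.112, 0, 0, 0],
    [0.09, -0.121, 0, 0, 0],
    [0.09, -0.121, 0, 0, 0]
  ]
}}

```text
time_s: 9.83
ee_pos: [650.5, -67.5, 268.2]
ee_rot: [-97.5, 89.9, -172.1]
force: [-1.1, -0.7, -0.5]
gripper_width: 0.6
```

```bash
python3 look.py a6;  python3 - <<'E'
from h import *
s=sensors.state(); print((f2w(POSE,[55,-70,182])-s["ee_pos"]).round(1))
E
```

```text
9.8333 feed [ 55.2 -72.1 268.2] F [-1.1 -0.7 -0.5] Ffeed_y -0.4 0.6148891051505349
[(143, array([318.2, 244.7]), array([312, 238,  14,  14], dtype=int32))] [(115, array([240.7, 196.7]), array([235, 191,  12,  13], dtype=int32))]
[[  0.2   0.5 -86.7]]
```

View pics/a6.png

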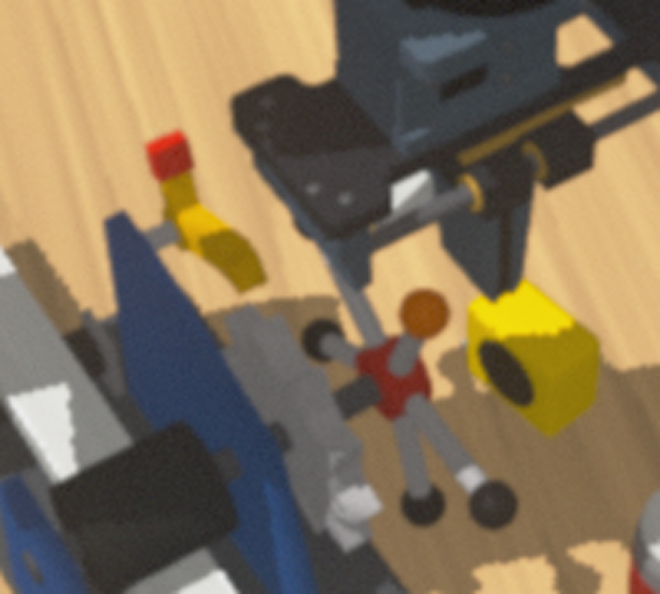

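```bash
cat >> h.py <<'E'
def pawlang(p,full=False):
    ref=cv2.imread("pics/s0.png")
    def mask(im):
        h=cv2.cvtColor(im,cv2.COLOR_BGR2HSV); m=cv2.inRange(h,(18,130,60),(32,255,255))|cv2.inRange(h,(0,140,80),(6,255,255))|cv2.inRange(h,(174,140,80),(180,255,255))
        k=np.zeros_like(m); k[185:252,230:274]=255; return cv2.bitwise_and(m,k)
    a=mask(ref).astype(np.float32); b=mask(p["img"]).astype(np.float32)
    q=np.array([[-70,-10],[-70,20],[10,50],[10,-10]],float)
    best=[]
    for ang in np.arange(-.1,.8,.02):
        c,s=np.cos(ang),np.sin(ang)
        q2=np.stack([q[:,0]*c+q[:,1]*s,-q[:,0]*s+q[:,1]*c],1)
        w=lambda r:proj(p,f2w(POSE,np.c_[np.full(4,7.),100+r[:,0],165+r[:,1]])).astype(np.float32)
        H=cv2.getPerspectiveTransform(w(q),w(q2))
        aw=cv2.warpPerspective(a,H,(640,480))
        best.append((float(np.minimum(aw,b).sum()/np.maximum(aw,b).sum()),round(float(ang),2)))
    return sorted(best)[::-1][:4]
E
python3 - <<'E'
from h import *
p=grab_frame("side");cv2.imwrite("pics/s6.png",p["img"]);print(pawlang(p))
p["img"]=cv2.imread("pics/s0.png");print(pawlang(p))
for n in("a3","a4","a5","a6"):
    im=np.zeros((480,640,3),np.uint8); im[150:330,190:390]=cv2.resize(cv2.imread(f"pics/{n}.png"),(200,180),interpolation=cv2.INTER_AREA); p["img"]=im; print(n,pawlang(p))
E
```

```text
[(0.5531250834465027, 0.38), (0.5520296692848206, 0.4), (0.5515783429145813, 0.36), (0.547519862651825, 0.34)]
[(1.0, 0.0), (0.932449221611023, -0.02), (0.9319237470626831, 0.02), (0.8959315419197083, -0.04)]
a3 [(0.4810519516468048, 0.38), (0.4808398187160492, 0.4), (0.4800790548324585, 0.34), (0.4799061417579651, 0.36)]
a4 [(0.5709933638572693, 0.34), (0.5701423287391663, 0.32), (0.5699692368507385, 0.36), (0.5679842233657837, 0.38)]
a5 [(0.4055604636669159, 0.5), (0.40397319197654724, 0.48), (0.40385955572128296, 0.46), (0.40317633748054504, 0.52)]
a6 [(0.5502485632896423, 0.38), (0.5496091246604919, 0.36), (0.5492894053459167, 0.4), (0.5456764698028564, 0.34)]
```

```bash
python3 - <<'E'
from h import *
p=grab_frame("side")
def draw(im,angs):
    z=8;x0,y0=225,180
    o=cv2.resize(im[y0:y0+75,x0:x0+50],None,fx=z,fy=z,interpolation=cv2.INTER_CUBIC)
    for a,col in angs:
        c,s=np.cos(a),np.sin(a)
        L=[(-75,10),(0,10),(-12.9-4.8,48.3-1.2),(-12.9+4.8,48.3+1.2)]
        q=np.array([[7,100+u*c+v*s,165-u*s+v*c] for u,v in L]); q[2:,0]=9
        uv=((proj(p,f2w(POSE,q))-[x0,y0]+.5)*z).astype(int)
        cv2.line(o,tuple(uv[0]),tuple(uv[1]),col,1);cv2.line(o,tuple(uv[2]),tuple(uv[3]),col,2)
    return o
a=draw(cv2.imread("pics/s0.png"),[(0,(255,0,0))]); b=draw(p["img"],[(.3,(255,255,255)),(.4,(255,0,0)),(.5,(0,255,0))])
cv2.imwrite("pics/ov.png",np.hstack([a,b])[:600])
E
```

```text
(no output)
```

View pics/ov.png

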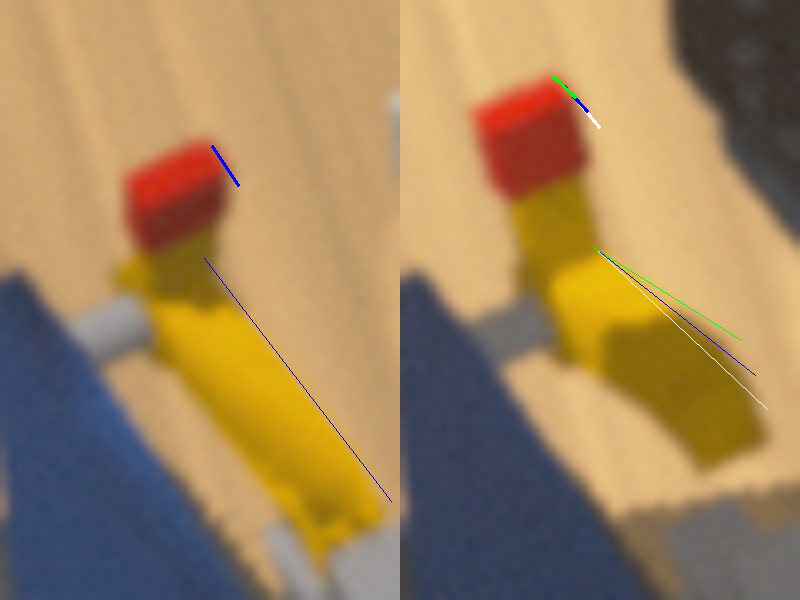

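Overlaying the model puts the raised pawl at about 0.40 (±0.04), with a visible gap between nose and wheel. I descend beside the orange ball.

Call:
{"fn": "play_rows", "kwargs": {
  "motion": [
    [0, 0, -0.012, 0, 0],
    [0, 0, -0.028, 0, 0],
    [0, 0, -0.045, 0, 0],
    [0, 0, -0.062, 0, 0],
    [0, 0, -0.078, 0, 0],
    [0, 0, -0.085, 0, 0],
    [0, 0, -0.087, 0, 0],
    [0, 0, -0.087, 0, 0]
  ]
}}

```text
time_s: 10.65
ee_pos: [649.4, -64.7, 183.2]
ee_rot: [-152.7, 90.0, 132.9]
force: [-0.1, -0.7, -0.2]
gripper_width: 0.3
```

```bash
python3 look.py a7
```

```text
10.65 feed [ 54.9 -69.1 183.2] F [-0.1 -0.7 -0.2] Ffeed_y -0.6 0.29673500997797864
[(37, array([316.8, 248.3]), array([313, 245,   8,   7], dtype=int32))] [(108, array([241.2, 196.6]), array([236, 190,  12,  14], dtype=int32))]
```

View pics/a7.png

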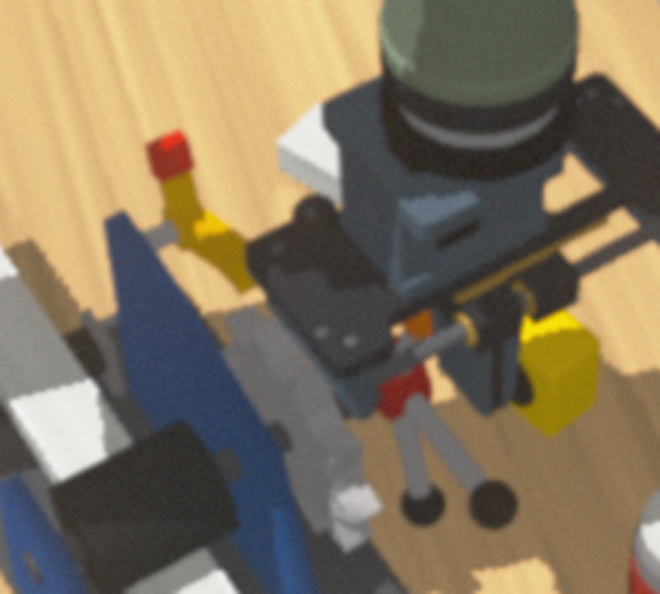

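The finger is at ball height on the −y side and the pawl is still up. I push.

Call:
{"fn": "play_rows", "kwargs": {
  "motion": [
    [-0.001, 0.003, 0, 0, 0],
    [-0.002, 0.007, 0, 0, 0],
    [-0.003, 0.0105, 0, 0, 0],
    [-0.004, 0.014, 0, 0, 0],
    [-0.0045, 0.017, 0, 0, 0],
    [-0.0055, 0.0205, 0, 0, 0],
    [-0.0065, 0.024, 0, 0, 0],
    [-0.0075, 0.027, 0, 0, 0]
  ]
}}

```text
time_s: 11.37
ee_pos: [642.5, -38.9, 183.7]
ee_rot: [34.2, 89.9, -40.3]
force: [0.5, -4.3, 3.2]
gripper_width: 0.0
```

Call:
{"fn": "play_rows", "kwargs": {
  "motion": [
    [-0.001, 0.003, 0, 0, 0],
    [-0.002, 0.007, 0, 0, 0],
    [-0.003, 0.0105, 0, 0, 0],
    [-0.004, 0.014, 0, 0, 0],
    [-0.0045, 0.017, 0, 0, 0],
    [-0.0055, 0.0205, 0, 0, 0],
    [-0.0065, 0.024, 0, 0, 0],
    [-0.007, 0.0255, 0, 0, 0]
  ]
}}

```text
time_s: 12.03
ee_pos: [634.9, -12.1, 182.8]
ee_rot: [-160.0, 90.0, 125.5]
force: [-0.1, -2.6, 2.4]
gripper_width: 0.7
```

```bash
python3 look.py a8
```

```text
12.0333 feed [ 54.7 -14.6 182.8] F [-0.1 -2.6  2.4] Ffeed_y -2.5 0.7474655618836482
[] [(109, array([240.5, 196.4]), array([235, 190,  12,  14], dtype=int32))]
```

View pics/a8.png

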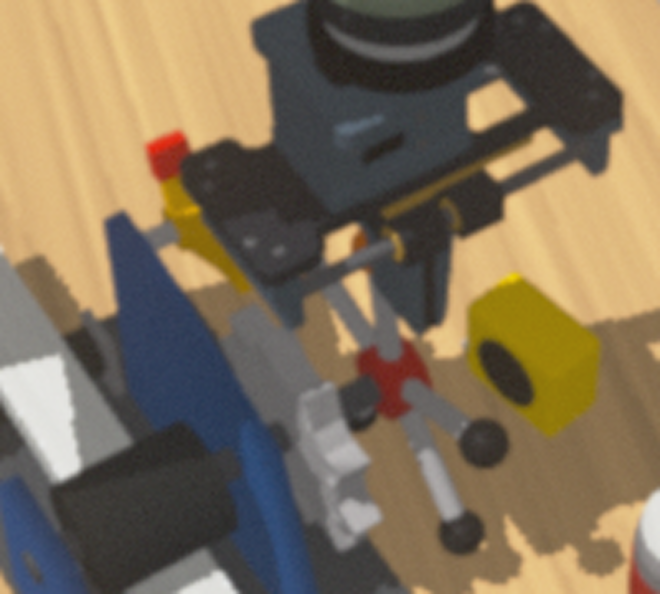

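```bash
cat >> h.py <<'E'
from scipy.optimize import least_squares
def wheel(p,ob):
    def f(v): 
        o=[]
        for a,q in ob:
            t=np.radians(a)+v[0]; o.append(proj(p,f2w(POSE,[55,88*np.sin(t),110+88*np.cos(t)]))[0]-q)
        return np.concatenate(o)
    r=least_squares(f,[.4]); return r.x,f(r.x).round(1)
E
python3 - <<'E'
from h import *
p=grab_frame("side")
print(wheel(p,[(-90,(337,284.2)),(-162,(329.7,310.9))]))
E
```

```text
(array([0.44738058]), array([-0.5,  0.2, -0. ,  0.4]))
```

The wheel is at about 0.447 from the two visible black balls. I need about 8 mm more.

Call:
{"fn": "play_rows", "kwargs": {
  "motion": [
    [-0.0005, 0.001, 0, 0, 0],
    [-0.0005, 0.002, 0, 0, 0],
    [-0.001, 0.0035, 0, 0, 0],
    [-0.001, 0.0045, 0, 0, 0],
    [-0.0015, 0.006, 0, 0, 0],
    [-0.002, 0.007, 0, 0, 0],
    [-0.002, 0.008, 0, 0, 0],
    [-0.002, 0.008, 0, 0, 0]
  ]
}}

```text
time_s: 12.8
ee_pos: [632.9, -4.7, 182.6]
ee_rot: [-114.3, 90.0, 171.2]
force: [-0.6, -3.1, -1.5]
gripper_width: 0.6
```

```bash
python3 look.py a9
```

```text
12.8 feed [ 54.7  -6.8 182.6] F [-0.6 -3.1 -1.5] Ffeed_y -2.8 0.5911176162395188
[] [(86, array([239.5, 196.3]), array([235, 190,  11,  14], dtype=int32))]
```

View pics/a9.png

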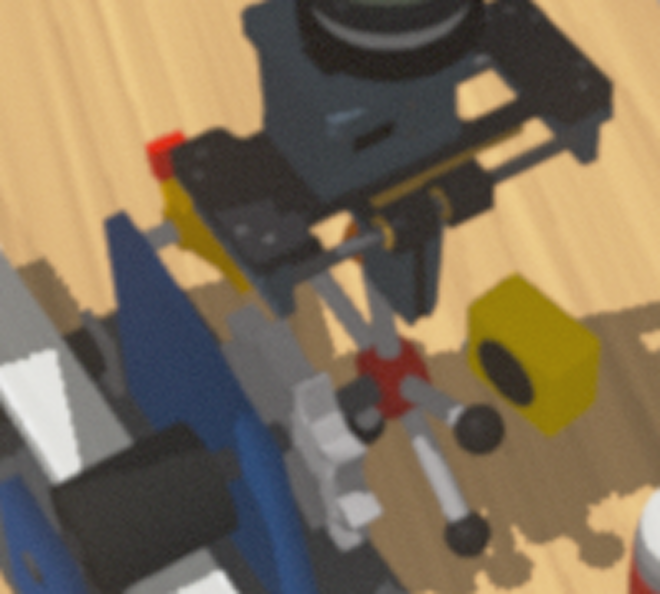

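Call:
{"fn": "play_rows", "kwargs": {
  "motion": [
    [0.001, -0.005, 0, 0, 0],
    [0.003, -0.012, 0, 0, 0],
    [0.005, -0.02, 0, 0, 0],
    [0.008, -0.029, 0, 0, 0],
    [0.008, -0.029, 0.02, 0, 0],
    [0.008, -0.029, 0.05, 0, 0],
    [0.008, -0.029, 0.08, 0, 0],
    [0.008, -0.029, 0.088, 0, 0]
  ]
}}

```text
time_s: 13.52
ee_pos: [643.4, -34.9, 276.3]
ee_rot: [73.0, 89.5, -1.5]
force: [0.7, -0.4, 0.8]
gripper_width: 0.5
```

```bash
python3 look.py a10; python3 - <<'E'
from h import *
p=grab_frame("side")
print(wheel(p,[(-90,(335.2,279.7)),(-162,(331.5,312.1))]))
for b in blob(p,"ball"): print(b[1],wheel(p,[(-18,b[1]+[.4,.4])]))
E
```

```text
13.5167 feed [ 57.  -38.7 276.3] F [ 0.7 -0.4  0.8] Ffeed_y -0.6 0.4697213962667438
[(134, array([300.8, 222.6]), array([295, 217,  13,  13], dtype=int32))] [(118, array([240.8, 196.6]), array([235, 190,  12,  14], dtype=int32))]
(array([0.54390408]), array([-0.2,  0.1,  0.1, -0.3]))
[300.8 222.6] (array([0.53447366]), array([ 0.1, -0.1]))
```

View pics/a10.png

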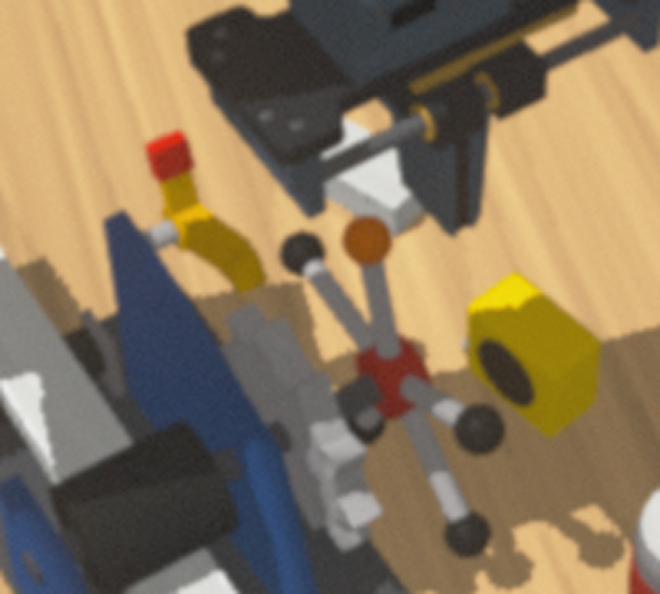

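The wheel is at about 0.535–0.544, within the aim band, and the pawl is still up. I go over to the far (+y) side of the lug.

```bash
python3 - <<'E'
from h import *
s=sensors.state(); print((f2w(POSE,[0,142,270])-s["ee_pos"]).round(1))
E
```

```text
[[-101.6  159.1   -3.4]]
```

Call:
{"fn": "play_rows", "kwargs": {
  "motion": [
    [-0.01, 0.016, 0, 0, 0],
    [-0.025, 0.04, 0, 0, 0],
    [-0.04, 0.065, 0, 0, 0],
    [-0.057, 0.09, 0, 0, 0],
    [-0.073, 0.115, 0, 0, 0],
    [-0.088, 0.138, 0, 0, 0],
    [-0.099, 0.156, 0, 0, 0],
    [-0.1, 0.158, 0, 0, 0]
  ]
}}

```text
time_s: 14.28
ee_pos: [538.4, 126.4, 269.2]
ee_rot: [-116.4, 89.7, 169.3]
force: [0.4, -0.3, 0.4]
gripper_width: 0.5
```

```bash
python3 look.py a11; python3 - <<'E'
from h import *
s=sensors.state(); print((f2w(POSE,[0,142,197])-s["ee_pos"]).round(1))
E
```

```text
14.2833 feed [ -1.8 144.5 269.2] F [ 0.4 -0.3  0.4] Ffeed_y -0.4 0.4814415690988865
[(150, array([300.6, 222.4]), array([294, 216,  14,  14], dtype=int32))] [(97, array([240.9, 197. ]), array([236, 191,  11,  13], dtype=int32))]
[[  1.3  -0.8 -72.4]]
```

View pics/a11.png

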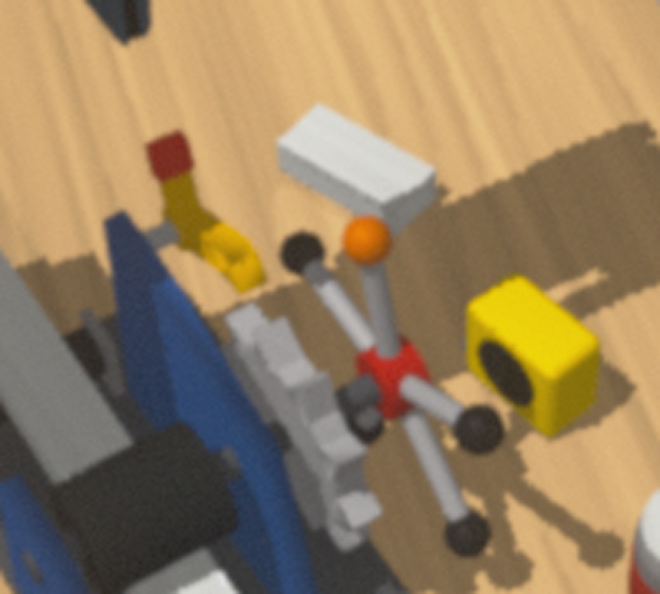

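The view is clear. The pawl is up, the orange ball is at (367,240), and the finger is beyond the lug at (125,40). I descend.

Call:
{"fn": "play_rows", "kwargs": {
  "motion": [
    [0, 0, -0.012, 0, 0],
    [0, 0, -0.028, 0, 0],
    [0, 0, -0.044, 0, 0],
    [0, 0, -0.06, 0, 0],
    [0, 0, -0.07, 0, 0],
    [0, 0, -0.073, 0, 0],
    [0, 0, -0.073, 0, 0],
    [0, 0, -0.073, 0, 0]
  ]
}}

```text
time_s: 15.0
ee_pos: [541.8, 123.7, 198.3]
ee_rot: [74.3, 90.0, -0.2]
force: [0.1, 1.0, -0.1]
gripper_width: 0.3
```

```bash
python3 look.py a12
```

```text
15.0 feed [  0.7 141.  198.3] F [ 0.1  1.  -0.1] Ffeed_y 0.9 0.25623391563135633
[(142, array([300.8, 222.5]), array([294, 216,  14,  14], dtype=int32))] [(113, array([240.7, 196.2]), array([235, 190,  13,  14], dtype=int32))]
```

View pics/a12.png

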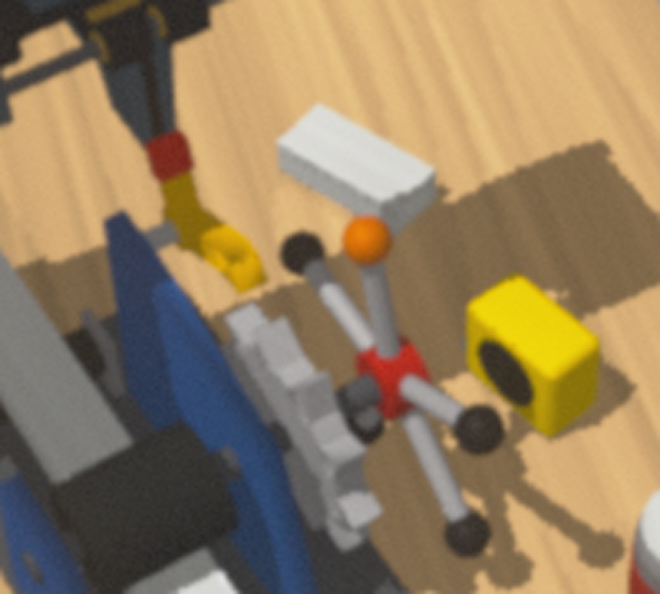

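Call:
{"fn": "play_rows", "kwargs": {
  "motion": [
    [0.0005, -0.0025, 0, 0, 0],
    [0.0015, -0.0055, 0, 0, 0],
    [0.0025, -0.0085, 0, 0, 0],
    [0.003, -0.0115, 0, 0, 0],
    [0.004, -0.0145, 0, 0, 0],
    [0.005, -0.0175, 0, 0, 0],
    [0.0055, -0.02, 0, 0, 0],
    [0.006, -0.022, 0, 0, 0]
  ]
}}

```text
time_s: 15.72
ee_pos: [547.4, 102.1, 198.2]
ee_rot: [117.2, 89.9, 42.8]
force: [-0.2, 2.1, 2.1]
gripper_width: 0.5
```

```bash
python3 look.py a13
```

```text
15.7167 feed [  0.4 118.6 198.2] F [-0.2  2.1  2.1] Ffeed_y 2.1 0.5000961559948373
[(136, array([300.6, 222.5]), array([294, 216,  14,  14], dtype=int32))] [(102, array([245.2, 202. ]), array([240, 196,  11,  13], dtype=int32))]
```

View pics/a13.png

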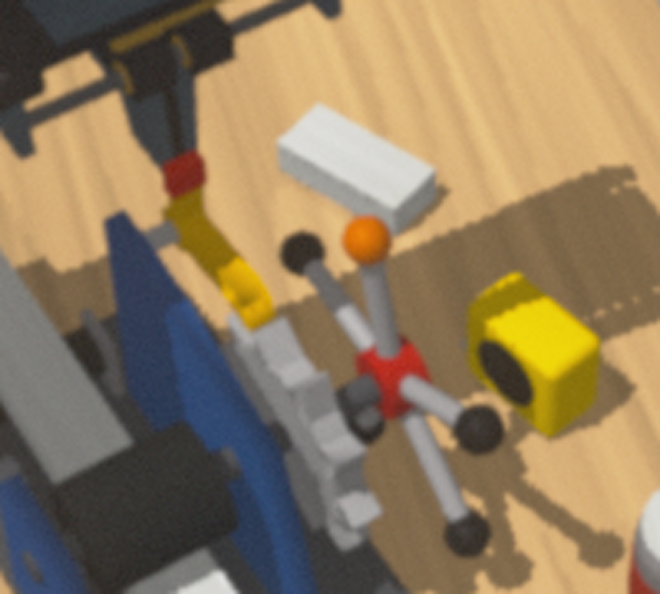

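The pawl is at about 0.1. I go on in small steps, watching the force.

Call:
{"fn": "play_rows", "kwargs": {
  "motion": [
    [0, -0.0005, 0, 0, 0],
    [0.0005, -0.001, 0, 0, 0],
    [0.0005, -0.0015, 0, 0, 0],
    [0.0005, -0.002, 0, 0, 0],
    [0.0005, -0.0025, 0, 0, 0],
    [0.001, -0.003, 0, 0, 0],
    [0.001, -0.0035, 0, 0, 0],
    [0.001, -0.004, 0, 0, 0]
  ]
}}

```text
time_s: 16.43
ee_pos: [548.3, 98.1, 197.9]
ee_rot: [105.4, 90.0, 30.9]
force: [1.2, 3.5, 0.6]
gripper_width: 0.4
```

```bash
python3 look.py a14
```

```text
16.4333 feed [  0.2 114.6 197.9] F [1.2 3.5 0.6] Ffeed_y 3.1 0.419940341943168
[(138, array([300.5, 222.4]), array([294, 216,  14,  14], dtype=int32))] [(94, array([246.9, 204.1]), array([242, 199,  11,  12], dtype=int32))]
```

Call:
{"fn": "play_rows", "kwargs": {
  "motion": [
    [0, -0.0003, 0, 0, 0],
    [0, -0.0005, 0, 0, 0],
    [0, -0.0008, 0, 0, 0],
    [0.0003, -0.001, 0, 0, 0],
    [0.0003, -0.0012, 0, 0, 0],
    [0.0004, -0.0015, 0, 0, 0],
    [0.0004, -0.0015, 0, 0, 0],
    [0.0004, -0.0015, 0, 0, 0]
  ]
}}

```text
time_s: 17.15
ee_pos: [548.4, 97.8, 197.9]
ee_rot: [170.5, 89.9, 96.0]
force: [0.6, 6.9, 1.2]
gripper_width: 0.5
```

```bash
python3 look.py a15
```

```text
17.15 feed [  0.3 114.3 197.9] F [0.6 6.9 1.2] Ffeed_y 6.5 0.5269709531498294
[(133, array([300.6, 222.5]), array([294, 216,  14,  14], dtype=int32))] [(97, array([246.8, 204.1]), array([241, 199,  12,  12], dtype=int32))]
```

View pics/a15.png

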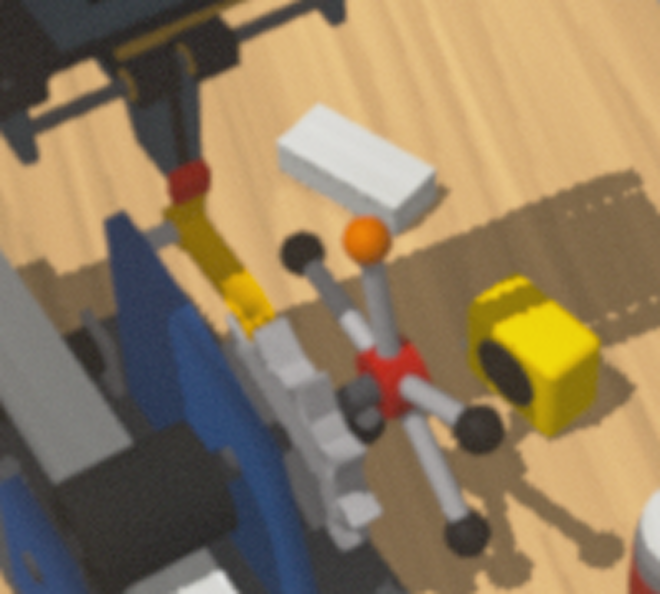

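The force rises with no movement (6.5 N), so the pawl is on its end stop. The cap position matches the initial down position. I retreat and recheck.

Call:
{"fn": "play_rows", "kwargs": {
  "motion": [
    [-0.0015, 0.005, 0, 0, 0],
    [-0.003, 0.012, 0, 0, 0],
    [-0.005, 0.02, 0, 0, 0],
    [-0.008, 0.029, 0, 0, 0],
    [-0.008, 0.03, 0.02, 0, 0],
    [-0.008, 0.03, 0.05, 0, 0],
    [-0.008, 0.03, 0.08, 0, 0],
    [-0.008, 0.03, 0.1, 0, 0]
  ]
}}

```text
time_s: 17.87
ee_pos: [540.8, 127.3, 300.7]
ee_rot: [74.6, 89.8, 0.2]
force: [0.3, -1.1, -0.2]
gripper_width: 0.3
```

Call:
{"fn": "play_rows", "kwargs": {
  "motion": [
    [-0.005, 0.02, 0.01, 0, 0],
    [-0.015, 0.045, 0.02, 0, 0],
    [-0.03, 0.075, 0.02, 0, 0],
    [-0.05, 0.105, 0.02, 0, 0],
    [-0.07, 0.135, 0.02, 0, 0],
    [-0.09, 0.165, 0.02, 0, 0],
    [-0.1, 0.18, 0.02, 0, 0],
    [-0.1, 0.18, 0.02, 0, 0]
  ]
}}

```text
time_s: 18.53
ee_pos: [437.9, 309.7, 318.0]
ee_rot: [-140.7, 89.9, 145.1]
force: [-0.4, -1.0, 0.3]
gripper_width: 0.6
```

```bash
python3 look.py a16; python3 - <<'E'
from h import *
p=grab_frame("side");print(pawlang(p))
for b in blob(p,"ball"): print(wheel(p,[(-18,b[1]+[.4,.4])]))
t=grab_frame("top")
z=8;x0,y0=225,180
f=lambda im:cv2.resize(im[y0:y0+75,x0:x0+50],None,fx=z,fy=z,interpolation=cv2.INTER_CUBIC)
cv2.imwrite("pics/cmp.png",np.hstack([f(cv2.imread("pics/s0.png")),f(p["img"])]))
cv2.imwrite("pics/t16.png",cv2.resize(t["img"][180:400,170:490],None,fx=2.5,fy=2.5,interpolation=cv2.INTER_CUBIC))
print([b for b in blob(t,"lug")])
E
```

```text
18.5333 feed [-50.6 347.7 318. ] F [-0.4 -1.   0.3] Ffeed_y -0.9 0.6096664687612894
[(149, array([300.4, 222.3]), array([294, 216,  14,  14], dtype=int32))] [(106, array([246.7, 204. ]), array([241, 199,  13,  12], dtype=int32))]
[(0.9157458543777466, 0.0), (0.8902181386947632, -0.02), (0.8769064545631409, 0.02), (0.8761197328567505, -0.04)]
(array([0.54345987]), array([ 0.1, -0.1]))
[(96, array([322.4, 257.3]), array([314, 249,  16,  17], dtype=int32)), (78, array([273.3, 294.9]), array([270, 289,   8,  13], dtype=int32))]
```

View pics/cmp.png

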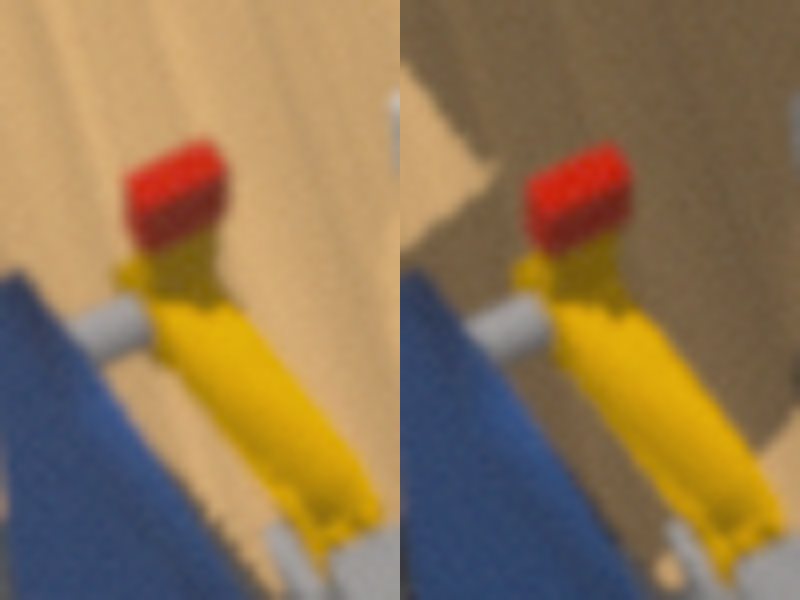

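View pics/t16.png

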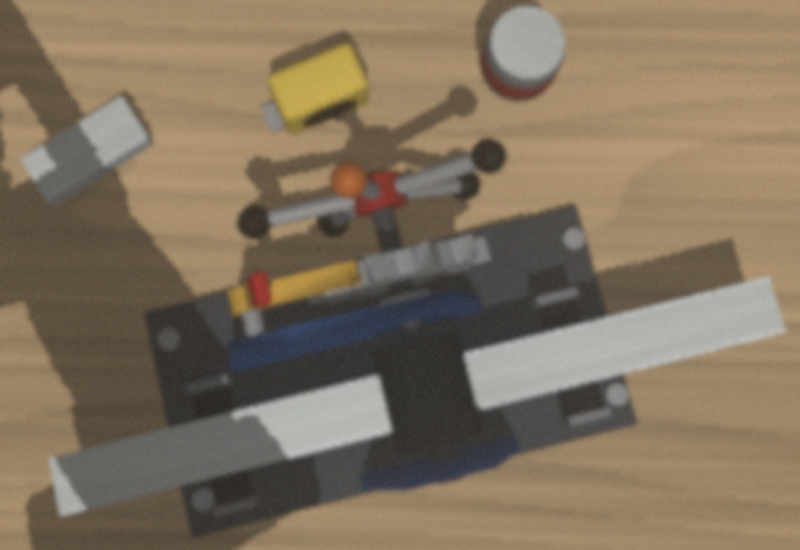

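View pics/a16.png

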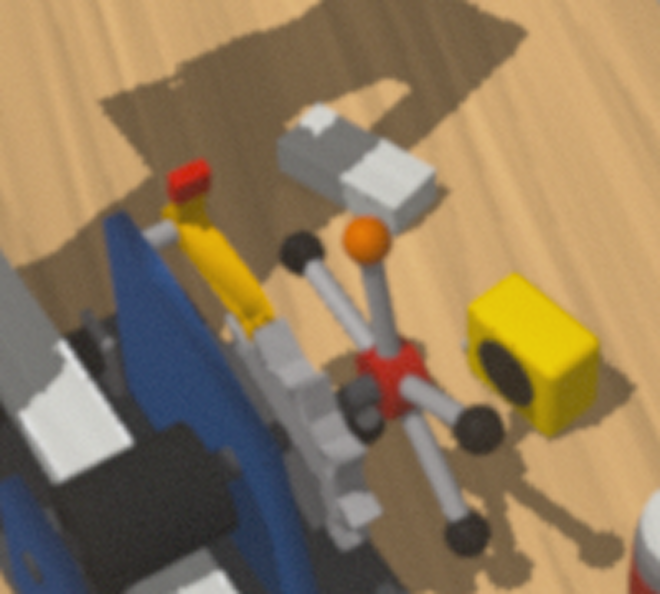

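The comparison shows the pawl as far down as at the start or very slightly further. The wheel is one notch back at 0.54. The offcut, tape measure and tin have not moved, and the arm is clear of everything. I hand in.

```bash
python3 -c "
from workcell import job_done,sensors
print(sensors.state()['qvel'].round(2)); print(job_done())"
```

```text
[-1.42  0.09 -0.04  0.13  0.01  0.03]
the job is handed in; nothing more can be done
None
```

The job is handed in, done in the order asked and finished at about 18.5 s. With the closed fingertip I lifted the pawl by its lug, pushed the orange-balled spoke back one notch, and pushed the pawl down to its end stop.

**Last checks**
- **Wheel:** it measured 0.543 rad in the last picture (0.534 just after the push), inside the 0.5–0.58 aim.
- **Pawl:** it reads 0.0 against the starting picture and looks the same as when fully down. When I pushed it down it stopped moving, with the force at about 6.5 N.
- **Forces:** the highest reading at the end of a move was about 7 N.
- **Loose items:** the offcut, tape measure and tin look unmoved in the pictures.
- **Arm:** it ended well clear of the feed. Its base joint was still moving at about 1.4 degrees/s when I handed in.

**Less certain**
- **Pawl lift:** the first push left the pawl at only about 0.34–0.38 rad, so I pushed it a little further. After that it rested at about 0.40 (give or take 0.04), somewhat lower than it looked while I was holding it. Clearing the teeth takes 0.3, and the nose stayed visibly clear of the wheel where it showed.
- **Finder points:** the networks' points were off by up to about 3 pixels, so I used the feed pose fitted to the ball positions instead, which matched to within 1 pixel.

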